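# Seat the soap board in its notches and close the keeper lever

### The job

Push the wooden soap board, with the soap lying on it, away from you along the rails of the chrome rack until you feel it drop into its notches and sit flat on the rails. Then push the knob of the keeper lever round until the lever is fully closed across the end of the board. Only push: neither the board nor the soap may be lifted, and the other things on the shelf stay where they are.

Things in the scene. Friction and masses are not known exactly. Their poses are not given: they have to be found in the camera images.
- rack: Fixed chrome soap rack, 305 long (x) x 132 mm wide. Origin on the table under its middle; x runs along the rails, away from the robot, as the board slides, y left, z up. Two rails, 12 mm wide, centred at y = +-56 mm, x -150 to +155, tops 45 mm above the table; between them it is open but for cross rods 20 mm up. A lip outside each rail, 10 mm higher, guides the board with 2 mm play a side.
- seat (a point): Where the board's origin lies once it has dropped in: rack frame x = +50, y = 0, z = 37 mm, axes as the rack's. Each rail has two notches, 15 mm long and 10 mm deep, 60 mm ahead of and 60 mm behind this point.
- soap_board: Loose slatted wooden board, 160 (x) x 120 mm, 0.25 kg: a 12 mm deck on two crosswise feet, 9 mm long, 8 mm tall, at x = +-60. Origin: its centre, level with the feet's undersides; axes as the rack's. It starts standing on the rail tops (origin 45 mm up), 45 to 90 mm short of the seat, and slides with 1 to 3 N. At the notches it drops 8 mm, the deck on the rails, and the notch walls stop it.
- board_rear (a point): Middle of the board's rear end, a flat upright edge facing -x, 80 mm behind the board's origin and at half the deck's height (14 mm above the origin; the deck spans 8 to 20 mm above the origin). The place to push, reachable between the rails.
- soap: Loose bar of soap, 75 x 50 x 26 mm, 0.1 kg, lying on the board's deck near its middle. Origin at the centre of its underside. It rides along.
- keeper (a joint): Angle of the chrome lever on a vertical pivot left of the left rail, counter-clockwise from above. 0: bar points to the rack's (-x,+y); 0.785: to -x; 2.356: closed on its stop, to -y, across the deck's rear end. Starts at 0 to 0.6, stays where left (1 N at the knob). The bar, 12 mm wide, 6 thick, underside 60 mm above the table, passes 3 mm over a dropped deck but strikes an undropped one.
- keeper_pivot (a point): Pivot of the keeper lever: rack frame x = -18, y = +80 mm, 69 mm above the table (top of the pivot boss). Axes as the rack's.
- keeper_knob (a point): Top centre of the upright round knob at the lever's free end, 65 mm from the pivot axis: 14 mm in diameter, from 66 to 95 mm above the table.
- tumbler: Glass tumbler, 70 mm across, 100 mm tall. A loose bystander; origin at the centre of its underside.
- brush_stand: Wooden toothbrush stand with slots, 100 x 55 x 80 mm tall. A loose bystander; origin at the centre of its underside.
- comb: Flat orange plastic comb, 170 x 34 x 5 mm. A loose bystander; origin at the centre of its underside.
- tin: Round aluminium tin, 72 mm across, 50 mm tall. A loose bystander; origin at the centre of its underside.
- nail_brush: Wooden nail brush, 85 x 40 x 30 mm. A loose bystander; origin at the centre of its underside.
- lotion: White lotion bottle, 56 mm across, 150 mm tall. A loose bystander; origin at the centre of its underside.

How it is judged:
On the way, in this order (a step that is already met when the one before it is completed fails the run):
1. the soap board has dropped into its notches, with the lever still open (z of soap_board in the frame of seat between -0.003 and 0.002 m and x of soap_board in the frame of seat between -0.006 and 0.006 m and y of soap_board in the frame of seat between -0.005 and 0.005 m and angle between soap_board's own z axis and vertical below 0.03 rad and value of joint keeper below 1.4 rad), for 0.2 s.
2. the keeper lever is closed across the seated board (z of soap_board in the frame of seat between -0.003 and 0.002 m and x of soap_board in the frame of seat between -0.006 and 0.006 m and y of soap_board in the frame of seat between -0.005 and 0.005 m and angle between soap_board's own z axis and vertical below 0.03 rad and value of joint keeper above 2.2 rad), for 0.2 s.
At the end, for the whole second after the job is handed in: The board lies in its notches (origin within 6 mm along and 5 mm across of the seat, no more than 2 mm high, level to 0.03 rad), the soap lies flat on it within 50 mm of its middle, the keeper lever stands at 2.2 rad or more, and board and soap are at rest (all of step 2 and horizontal distance between soap and soap_board below 0.05 m and z of soap in the frame of soap_board between 0.016 and 0.025 m and linear speed of each of soap_board, soap below 0.02 m/s); the robot touches nothing.
It fails at once if the board is lifted off the rails (10 mm above riding height) or tipped (z of soap_board in the frame of seat above 0.018 m or angle between soap_board's own z axis and vertical above 0.2 rad).
It fails at once if the soap is lifted off the board (z of soap in the frame of soap_board above 0.032 m).
It fails at once if a bystander is pushed more than 30 mm or knocked over (distance of any of tumbler, brush_stand, comb, tin, nail_brush, lotion from where it was at the start of the episode above 0.03 m or angle between any of tumbler, brush_stand, comb, tin, nail_brush, lotion's own z axis and vertical above 0.5 rad).
It also fails if it takes over 51 s, if anything falls off the work surface, if the arm or the gripper's body presses on something with over 40 N, if the wrist force passes 120 N, or if a joint passes its speed limit or range.

### The arm

A 6-joint arm with a two-finger parallel gripper is mounted at the origin on the work surface. World frame = base frame: x ahead of the robot, y to its left, z up, the work surface at z = 0. Lengths are in m, angles in rad, forces in N, time in s.
With the tool pointing down it reaches from about 0.325 to 0.775 m from the base axis. Payload 5.5 kg.
Tool frame: the origin (TCP) lies between the finger pads; the fingertips stand 8 mm ahead of it and the grasp point (between the pads) lies 11 mm behind it (tcp_to_tips is the distance from the TCP to the fingertips, in m); z points along the fingers, y is the line along which they close (so a half turn about z gives the same grasp; the last joint's range is limited). The gripper opens to 88 mm and grips with 3 to 60 N. Pads are 20 mm wide; open, the fingers measure 115 mm over their backs; the gripper's body (75 mm by 178 mm) begins 61 mm behind the grasp point.
Start: joints at [-1.361, 0.091, 1.231, -0, 1.82, -0.057], TCP at [0.158, -0.579, 0.231] pointing down, gripper open.
Joint ranges: [-2.87, 2.87], [-0.86, 2.18], [0.17, 2.46], [-1.51, 4.65], [0.06, 2.69], [-2.65, 2.65]. Speed limits (rad/s): [2.57, 2.57, 3.01, 3.14, 3.14, 3.14].

### API

Orientations are given as a unit quaternion [w, x, y, z].
In Python, from bench import * gives the robot as it stands. Calls block until the motion is done:
- move_to(position, orientation): joint-space move of the TCP to a pose.
- move_l(position, speed=0.15, orientation=None): straight line of the TCP; orientation=None keeps the orientation; speed is the mean speed in m/s.
- movej(angles): joint-space move.
- gripper_open() and close(): open the fingers fully, or close them until they stop; the grip force is fixed at half the most.
- hold(seconds).
- inverse_kinematics(position, orientation): joint angles nearest the present ones, or None.
- state(): the state.
- get_image(name): name is "scene" or "top"; returns a dict with "frame" (384x512x3 uint8, blue, green, red), "depth" (384x512 float32, m along the optical axis (not along the pixel's ray), 0 where there is no reading), "camera_matrix" (3x3 intrinsics, pixels), "view" (4x4, takes a point from world to camera coordinates). Camera axes: x right, y up, looking along -z (the intrinsics and any distortion apply to the point x, -y, -z); pixel columns grow to the right and rows downward; lengths in m; the calibration is good to about 2 mm. A picture is of the moment at which its call begins.
A pose or a line that the arm cannot do raises IKError and nothing moves.
- job_done(): hands the job in; it is judged then, once.
The state is a dict: "time": time; "joint_pos": joint angles; "dq": joint speeds; "joint_torque": joint torques, N m; "ee_pos": TCP position; "ee_rot": TCP orientation; "ft_force": force on the tool from outside, world axes, zero at the start; "moment": the same for the moment, N m; "finger_gap": finger opening in m; "finger_force": force on a finger pad.
Only numpy, scipy, OpenCV 4.12 (cv2) and the standard library are available. Lean on these libraries where they do the work, as an engineer would, in place of code of your own. Each camera call takes 0.05 s, during which the arm holds its last target. There are 200 camera calls.

## Working session

There is one attempt and no reset: what is moved stays moved. The work goes in short steps, each a Python script; the robot and the scene stay as the last script left them, time stands still between calls to the robot, and variables do not carry over. Pictures are saved under pics/ and viewed, at most 10 in all, crops included, and the job is handed in when it is done.

```bash
mkdir -p pics
python3 - <<'E'
from bench import *
import cv2,numpy as np
for n in("top","scene"):
    g=get_image(n); cv2.imwrite(f"pics/{n}0.png",g["frame"]); np.savez(f"{n}0.npz",**g)
    print(g["camera_matrix"],g["view"])
print(state())
E
ls
```

```text
[[472.98306542   0.         253.91868875]
 [  0.         472.98306542 187.85205571]
 [  0.           0.           1.        ]] [[ 0.0294151  -0.99947781  0.01337409  0.02575413]
 [ 0.98401302  0.03130598  0.17532346 -0.60736637]
 [-0.17565059  0.00800312  0.98442004 -0.97592729]
 [ 0.          0.          0.          1.        ]]
[[398.93052506   0.         258.7110072 ]
 [  0.         398.93052506 190.12180519]
 [  0.           0.           1.        ]] [[-7.61860893e-01  6.47740590e-01  3.28128889e-04  4.38732935e-01]
 [-4.44222511e-01 -5.22855115e-01  7.27522432e-01  2.23594117e-01]
 [ 4.71417373e-01  5.54125128e-01  6.86083816e-01 -1.26896733e+00]
 [ 0.00000000e+00  0.00000000e+00  0.00000000e+00  1.00000000e+00]]
{'time': 0.1, 'joint_pos': array([-1.36068047e+00,  9.17771269e-02,  1.23173339e+00, -2.07617597e-06,
        1.81981232e+00, -5.67002831e-02]), 'dq': array([ 0.00034506,  0.00028892, -0.00181037, -0.00036243,  0.00059968,
       -0.00018142]), 'joint_torque': array([ 3.04103327e-03, -4.47857881e+01, -4.07569242e+01,  7.02050747e-02,
        2.84142100e-02, -1.25118336e-04]), 'ee_pos': array([ 0.15814243, -0.57852613,  0.22964191]), 'ee_rot': array([-8.62473702e-04,  9.91113997e-01,  1.33012392e-01, -6.72977721e-05]), 'ft_force': array([ 0.9192225 ,  1.39714618, -0.32809801]), 'moment': array([ 0.01242185, -0.02984211, -0.03198785]), 'finger_force': 0.0, 'finger_gap': 0.08773603178612227}
pics
scene0.npz
top0.npz
```

View pics/top0.png

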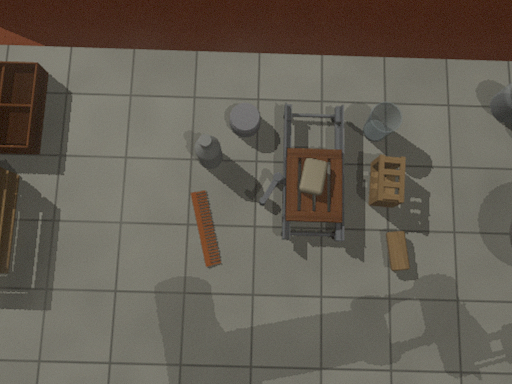

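View pics/scene0.png

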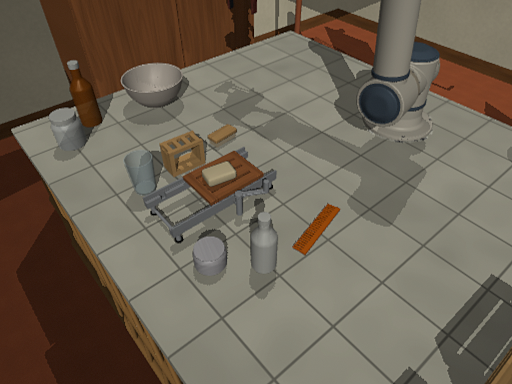

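The top view shows the rack at about cols 283-343, rows 105-240. The board is at rows 149-221, the pivot near (280,180), the knob near (264,200), and the lotion bottle at (208,150). Next I'll measure these from the depth.

```bash
cat > h.py <<'E'
import numpy as np,cv2
def cloud(g):
    K,V,d=g["camera_matrix"],g["view"],g["depth"]
    v,u=np.mgrid[:d.shape[0],:d.shape[1]]
    P=np.stack([(u-K[0,2])/K[0,0]*d,-(v-K[1,2])/K[1,1]*d,-d],-1)
    W=(P-V[:3,3])@V[:3,:3]; W[d==0]=np.nan
    return W
def ray(g,u,v,z):
    K,V=g["camera_matrix"],g["view"]; R=V[:3,:3]
    c=-R.T@V[:3,3]; r=R.T@np.array([(u-K[0,2])/K[0,0],-(v-K[1,2])/K[1,1],-1.]); return c+r*(z-c[2])/r[2]
E
python3 - <<'E'
from h import *
g=np.load("top0.npz");W=cloud(g);f=g["frame"].astype(int)
v,u=np.mgrid[:384,:512]
roi=(u>275)&(u<352)&(v>98)&(v<248)
b=roi&(f[...,2]>f[...,0]+35)&(W[...,2]>.045)&(W[...,2]<.085)
P=W[b];print("board",len(P),np.median(P,0));print(cv2.minAreaRect(P[:,:2].astype(np.float32)))
s=roi&(W[...,2]>.082)&(W[...,2]<.11);print("soap?",W[s].mean(0),cv2.minAreaRect(W[s][:,:2].astype(np.float32)))
r=roi&~b&~s&(W[...,2]>.038)&(W[...,2]<.065)
P=W[r];print("rails",len(P),cv2.minAreaRect(P[:,:2].astype(np.float32)))
for lo in range(-9,10):pass
xs=P[:,0]
for side in(0,1):
    m=(P[:,1]>np.median(W[b][:,1]))==side
    Q=P[m];print(side,len(Q),Q[:,0].min(),Q[:,0].max(),np.polyfit(Q[:,0],Q[:,1],1),np.median(Q[:,1]))
k=(u>255)&(u<285)&(v>170)&(v<210)&(W[...,2]>.05)
for vv in range(172,208,2):print(vv,[int(x*1000) if k[vv,i] else 0 for i,x in zip(range(256,286),W[vv,256:286,2])])
c=cv2.resize(g["frame"][90:260,180:420],None,fx=3.3,fy=3.3,interpolation=cv2.INTER_CUBIC);cv2.imwrite("pics/crop.png",cv2.convertScaleAbs(c,alpha=1.5))
for n,(uu,vv) in dict(lotion=(208,140),tin=(245,118),tumbler=(386,117)).items():print(n,W[vv,uu])
E
```

```text
board 2524 [ 0.59787226 -0.07996698  0.06446113]
((0.6170814037322998, -0.08429615944623947), (0.11975573003292084, 0.1600741147994995), 89.92689514160156)
soap? [ 0.63005036 -0.07927028  0.08941768] ((0.6312566995620728, -0.08000602573156357), (0.04969800263643265, 0.07478134334087372), 79.05175018310547)
rails 1640 ((0.6520153284072876, -0.0767509788274765), (0.14805665612220764, 0.3058117628097534), 89.71463012695312)
0 866 0.49944105494773655 0.8040414468208664 [-0.03398301 -0.11463833] -0.1427310328531433
1 774 0.4993853031733171 0.8052061426275795 [ 0.00929607 -0.03287793] -0.023987436049957647
172 [0, 0, 0, 0, 0, 0, 0, 0, 0, 0, 0, 0, 0, 0, 0, 0, 0, 0, 0, 65, 67, 66, 66, 0, 0, 0, 0, 52, 55, 0]
174 [0, 0, 0, 0, 0, 0, 0, 0, 0, 0, 0, 0, 0, 0, 0, 0, 0, 68, 66, 68, 66, 68, 67, 70, 65, 0, 0, 0, 52, 0]
176 [0, 0, 0, 0, 0, 0, 0, 0, 0, 0, 0, 0, 0, 0, 0, 0, 0, 68, 68, 69, 66, 68, 67, 64, 67, 68, 0, 54, 55, 0]
178 [0, 0, 0, 0, 0, 0, 0, 0, 0, 0, 0, 0, 0, 0, 0, 0, 0, 67, 69, 68, 69, 68, 66, 67, 66, 62, 0, 53, 57, 0]
180 [0, 0, 0, 0, 0, 0, 0, 0, 0, 0, 0, 0, 0, 0, 0, 0, 63, 66, 65, 67, 66, 68
[... 794 characters left out ...]
3, 66, 63, 0, 0, 0, 0, 0, 0, 0, 0, 0, 0, 0, 0, 0, 0, 52, 57, 0]
198 [0, 0, 0, 0, 95, 95, 94, 95, 90, 64, 65, 60, 0, 0, 0, 0, 0, 0, 0, 0, 0, 0, 0, 0, 0, 0, 0, 53, 54, 0]
200 [0, 0, 0, 93, 93, 92, 92, 96, 91, 96, 0, 0, 0, 0, 0, 0, 0, 0, 0, 0, 0, 0, 0, 0, 0, 0, 0, 56, 54, 0]
202 [0, 0, 0, 84, 90, 94, 96, 94, 94, 0, 0, 0, 0, 0, 0, 0, 0, 0, 0, 0, 0, 0, 0, 0, 0, 0, 0, 54, 58, 0]
204 [0, 0, 0, 0, 71, 76, 74, 72, 0, 0, 0, 0, 0, 0, 0, 0, 0, 0, 0, 0, 0, 0, 0, 0, 0, 0, 0, 54, 55, 0]
206 [0, 0, 0, 0, 0, 0, 0, 0, 0, 0, 0, 0, 0, 0, 0, 0, 0, 0, 0, 0, 0, 0, 0, 0, 0, 0, 0, 57, 52, 0]
lotion [0.68303436 0.13975499 0.15145115]
tin [0.7659226  0.06899873 0.04815763]
tumbler [ 0.78392863 -0.25302923  0.03412196]
```

View pics/crop.png

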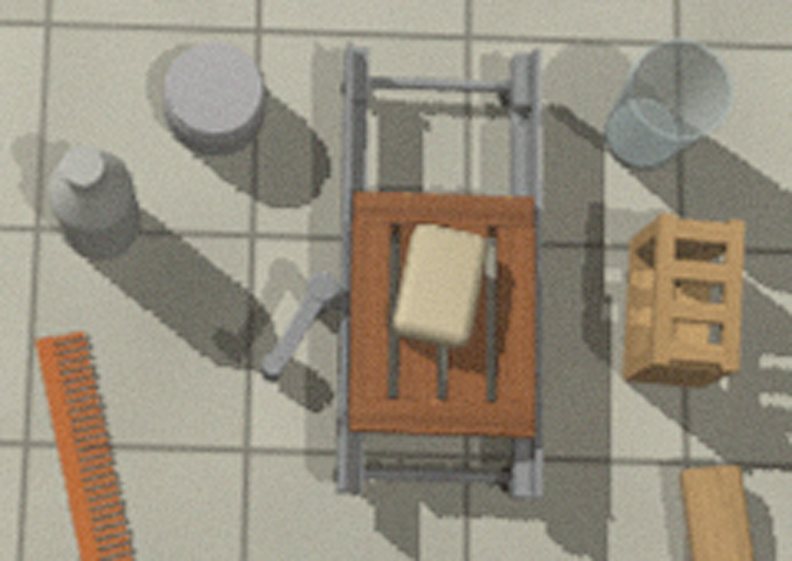

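The measurements agree: the rails run x 0.499 to 0.805, so the rack origin is about (0.6495, -0.084) with yaw near 0. The board is 120 x 160 mm, centred at x 0.617, and 82 mm short of the seat. Its deck and the knob tops are at the expected heights. Now I'll push.

```bash
cat >> h.py <<'E'
def q(psi): return [0,np.cos(psi/2),np.sin(psi/2),0]
E
python3 - <<'E'
from h import *
from bench import *
g=np.load("top0.npz")
for n,a in dict(knob=(261.5,200.5,.095),pivot=(277,177.5,.069)).items():print(n,ray(g,*a))
Y=-.084
try: move_to([.505,Y,.17],q(0))
except IKError as e: print(e)
close()
move_l([.505,Y,.045],.15)
f0=state()["ft_force"].copy();print(state()["time"],state()["ee_pos"],state()["joint_pos"].round(2),f0)
x=.505
def go(x,s):
    move_l([x,Y,.045],s);st=state();f=st["ft_force"]-f0
    print(round(x,4),st["ee_pos"].round(4),f.round(1),round(st["time"],2));return f
go(.53,.08);go(.56,.06);go(.585,.05)
x=.594;f=go(x,.03)
while x<.614 and f[0]>-7:
    x+=.002;f=go(x,.03)
g=get_image("top");np.savez("top1.npz",**g)
W=cloud(g);fr=g["frame"].astype(int);v,u=np.mgrid[:384,:512]
b=(u>275)&(u<352)&(v>98)&(v<248)&(fr[...,2]>fr[...,0]+35)&(W[...,2]>.04)&(W[...,2]<.08)
P=W[b];print("board",len(P),np.median(P,0),cv2.minAreaRect(P[:,:2].astype(np.float32)))
E
```

```text
knob [0.57270547 0.02813288 0.095     ]
pivot [ 0.62773444 -0.00455307  0.069     ]
4.6 [ 0.50564613 -0.08415578  0.04612155] [-0.23 -0.1   1.75 -0.    1.49  1.34] [-0.65910372 -0.88071423  0.1692443 ]
0.53 [ 0.5303 -0.084   0.0454] [ 1.1  1.3 -1. ] 5.06
0.56 [ 0.5602 -0.084   0.0447] [ 0.1  1.7 -0.4] 5.71
0.585 [ 0.5853 -0.084   0.045 ] [0.7 1.  0.7] 6.36
0.594 [ 0.5943 -0.084   0.045 ] [ 1.   0.6 -1. ] 6.81
0.596 [ 0.5961 -0.084   0.045 ] [0.5 0.8 0.1] 7.06
0.598 [ 0.5981 -0.084   0.045 ] [-0.1  0.4  0.2] 7.31
0.6 [ 0.6002 -0.084   0.045 ] [0.3 0.4 0.7] 7.56
0.602 [ 0.6022 -0.084   0.045 ] [ 0.8  0.8 -0.1] 7.81
0.604 [ 0.6043 -0.084   0.045 ] [ 0.6  1.5 -0.3] 8.06
0.606 [ 0.6062 -0.084   0.045 ] [ 0.8  0.6 -0.3] 8.31
0.608 [ 0.6081 -0.084   0.045 ] [-0.   0.8 -0.2] 8.56
0.61 [ 0.6102 -0.084   0.045 ] [-0.5  0.5 -1. ] 8.81
0.612 [ 0.6106 -0.084   0.045 ] [-7.2  1.6  4.2] 9.06
board 616 [ 0.73437133 -0.03809428  0.05645295] ((0.7273995280265808, -0.05071478337049484), (0.09964848309755325, 0.18830715119838715), 55.82806396484375)
```

The force stepped up at x = 0.611, and the deck median height is 0.0565 (57 mm expected when seated), so the board has dropped. I'll back off, check it, and line up behind the knob.

Run:
```python
from h import *
from bench import *
Y=-.084
move_l([.595,Y,.045],.1); move_l([.595,Y,.16],.2)
piv=np.array([.630,-.004]);k=np.array([.5727,.0281])
th=np.arctan2(*(k-piv)[::-1]); print("theta",th-np.pi*.75)
t=th+np.pi/2
p=k-.034*np.array([np.cos(t),np.sin(t)]);print(p)
move_to([*p,.16],q(t-np.pi))
print(state()["joint_pos"].round(2),state()["time"])
g=get_image("top");cv2.imwrite("pics/t2.png",cv2.convertScaleAbs(cv2.resize(g["frame"][90:260,180:420],None,fx=3,fy=3),alpha=1.4))
W=cloud(g);fr=g["frame"].astype(int);v,u=np.mgrid[:384,:512]
b=(u>275)&(u<352)&(v>98)&(v<248)&(fr[...,2]>fr[...,0]+35)&(W[...,2]>.035)&(W[...,2]<.08)
P=W[b];print("board",len(P),np.median(P,0),P.min(0),P.max(0))
g=get_image("scene");cv2.imwrite("pics/s2.png",cv2.resize(g["frame"][110:290,110:310],None,fx=3,fy=3))
```

```text
theta 0.2747504281231836
[0.58931724 0.05776256]
[ 0.04  0.07  1.38 -0.    1.69  0.55] 10.9583
board 1515 [ 0.67011859 -0.11026604  0.05655622] [ 0.62179128 -0.14399532  0.04843166] [ 0.78143536 -0.05334894  0.0787328 ]
```

View pics/s2.png

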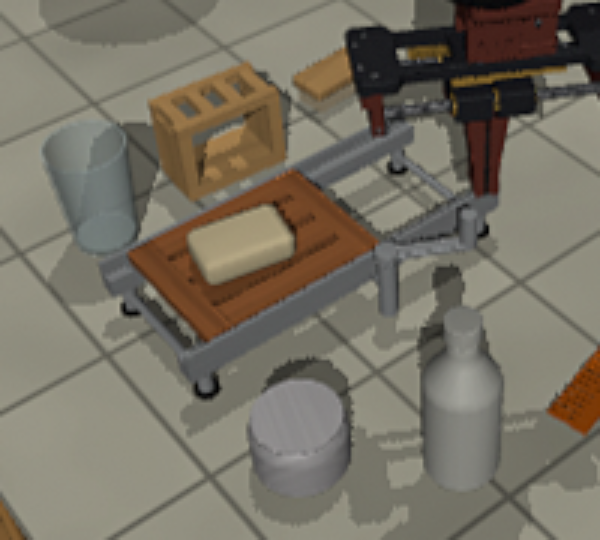

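The board looks seated flush with the soap on it, spanning x 0.622 to 0.781. The lever is still open, with the knob at crop (468,215). I'll check the finger gap, then descend and sweep the knob round in an arc.

Run:
```python
from h import *
from bench import *
s=state();print(s["finger_gap"],s["ee_pos"])
assert s["finger_gap"]<.005
Z=.083; piv=np.array([.6315,-.004])
move_l([s["ee_pos"][0],s["ee_pos"][1],Z],.15)
f0=state()["ft_force"].copy();print(f0,state()["time"])
def go(th,gap,sp):
    a=th+np.pi*.75;t=a+np.pi/2
    k=piv+.065*np.array([np.cos(a),np.sin(a)])
    p=k-gap*np.array([np.cos(t),np.sin(t)])
    move_l([*p,Z],sp,q(t-np.pi)); st=state();f=st["ft_force"]-f0
    print(round(th,2),st["ee_pos"].round(4),f.round(1),round(st["time"],2));return f
for th in np.arange(.3,2.0,.15):
    f=go(th,.018,.06)
    if np.linalg.norm(f)>15: print("STOP");break
else:
    for th in np.arange(2.05,2.42,.04):
        f=go(th,.018,.03)
        if np.linalg.norm(f)>8: break
g=get_image("scene");cv2.imwrite("pics/s3.png",cv2.resize(g["frame"][110:290,110:310],None,fx=3,fy=3))
```

```text
1.7592467823731065e-05 [0.58920738 0.05671147 0.15918706]
[0.06688489 0.30036095 1.00550799] 11.725
0.3 [0.5828 0.042  0.0839] [-0.3  0.4 -1.9] 12.14
0.45 [0.5763 0.0345 0.0833] [-0.1 -0.9 -2. ] 12.46
0.6 [0.5711 0.0259 0.083 ] [ 0.1  0.3 -1.4] 12.78
0.75 [0.5674 0.0165 0.083 ] [ 1.   0.8 -1.1] 13.09
0.9 [0.5651 0.0067 0.083 ] [ 0.3  0.1 -0.5] 13.41
1.05 [ 0.5642 -0.0034  0.083 ] [-1.  -0.5 -1.3] 13.72
1.2 [ 0.5649 -0.0134  0.083 ] [-0.  -0.1 -1. ] 14.04
1.35 [ 0.567  -0.0233  0.083 ] [ 0.9 -1.4 -0.8] 14.36
1.5 [ 0.5706 -0.0327  0.083 ] [ 0.3 -0.5 -1.4] 14.68
1.65 [ 0.5756 -0.0415  0.083 ] [-0.6 -1.3 -1.9] 14.99
1.8 [ 0.5818 -0.0494  0.083 ] [-0.1 -0.8 -0.1] 15.31
1.95 [ 0.5892 -0.0563  0.083 ] [ 0.3  0.3 -1.8] 15.62
2.05 [ 0.5946 -0.0603  0.083 ] [-1.5  0.  -0.5] 16.0
2.09 [ 0.597  -0.0619  0.0831] [ 0.2 -0.6 -0.8] 16.25
2.13 [ 0.5994 -0.0633  0.083 ] [ 0.1 -0.5 -0.9] 16.5
2.17 [ 0.6018 -0.0645  0.083 ] [ 0.4 -0.4 -0.5] 16.75
2.21 [ 0.6042 -0.0657  0.083 ] [ 0.3  0.2 -1.8] 17.0
2.25 [ 0.6067 -0.0667  0.083 ] [-0.4 -0.  -0.2] 17.25
2.29 [ 0.6093 -0.0676  0.083 ] [-0.2 -1.7 -1. ] 17.5
2.33 [ 0.6118 -0.0685  0.083 ] [ 0.3 -0.1 -1.2] 17.75
2.37 [ 0.6129 -0.0691  0.0828] [-7.  -0.4  1.3] 18.0
2.41 [ 0.6133 -0.0696  0.0827] [-16.7   0.2   6.1] 18.25
```

View pics/s3.png

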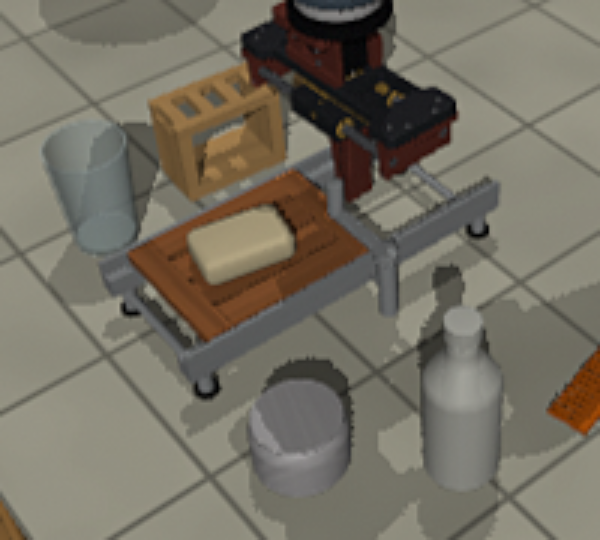

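The lever lies across the board's rear end, with the knob at crop (335,190), and the force rose to 17 N as it met its stop. Next I'll retreat, verify and hand in.

Run:
```python
from h import *
from bench import *
move_l([.57,-.0696,.083],.1); move_l([.45,-.0696,.2],.2); hold(.5)
g=get_image("top");W=cloud(g);v,u=np.mgrid[:384,:512]
b=(u>285)&(u<340)&(v>110)&(v<240)&(W[...,2]>.088)&(W[...,2]<.1)
P=W[b];P=P[P[:,0]<.645];print("knob",len(P),np.median(P,0) if len(P) else "")
fr=g["frame"].astype(int)
b=(u>285)&(u<343)&(v>98)&(v<248)&(fr[...,2]>fr[...,0]+35)&(W[...,2]>.04)&(W[...,2]<.08)
print("deck",np.median(W[b],0),W[b].min(0),W[b].max(0),state()["time"])
if len(P) and abs(np.median(P[:,0])-.6315)<.01: print(job_done())
```

```text
knob 35 [ 0.63018814 -0.06853718  0.09468081]
deck [ 0.69800193 -0.09018851  0.05648127] [ 0.6220276  -0.14383407  0.04140032] [ 0.78127603 -0.02463086  0.07829307] 20.4583
the job is handed in; nothing more can be done
None
```

The job is handed in at about 20 s of the 51 s allowed: the board is seated flat in its notches with the soap on it, and the last camera check put the knob within about 1.5 mm of its fully closed position; the judge's verdict was not shown.

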